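Click the food box lid shut all round

TASK

The lid of the glass food box is only laid on: press its blue rim down with the fingertips, one section at a time, until all four sections have clicked shut, starting with the one that has the orange tab and going round clockwise as seen from above. Only press: do not lift or tip the box or push it away from its place, leave the mortar, bowls, funnel and pestle alone, and finish clear of everything.

Things in the scene. Friction and masses are not known exactly. Their poses are not given: they have to be found in the camera images.
- food_box: Rectangular glass food box, 176 by 126 mm in plan and 66 mm high, about 1.5 kg with limes and shallots inside, standing loose on the counter. Its lid is already laid in place: white middle panel (134 by 86 mm, top 69 mm above the counter) framed by four blue rim sections along the four sides. Origin: centre of the underside; x along the long sides, towards the side with the orange tab; z up.
- rim_tab (a joint): Blue rim section of the lid on the short side with the orange pull tab, at +x of the food box; 22 mm wide by 86 mm long. Value: how far it has been pressed down, m, 0 = standing up, 0.007 = shut. Moves straight down as a whole. It resists with about 6 N at first and springs back up if let go before about 3.8 mm; past that it snaps down by itself to the stop and stays shut.
- rim_tab_top (a point): Centre of the flat top face of that section (rim_tab); it moves with it: 81 mm above the counter when up, 74 mm when shut; at [79.5, 0] mm (x, y) in the food box frame. The section is 5 mm thick. The orange tab (22 by 36 mm, 4 mm thick) sticks out 21 mm beyond the section's outer edge and belongs to it.
- rim_second (a joint): Blue rim section of the lid on the long side next clockwise from the tab (seen from above), at -y of the food box; 22 mm wide by 181 mm long. Value: how far it has been pressed down, m, 0 = standing up, 0.007 = shut. Moves straight down as a whole. It resists with about 6 N at first and springs back up if let go before about 3.8 mm; past that it snaps down by itself to the stop and stays shut.
- rim_second_top (a point): Centre of the flat top face of that section (rim_second); it moves with it: 81 mm above the counter when up, 74 mm when shut; at [0, -56] mm (x, y) in the food box frame. The section is 5 mm thick.
- rim_third (a joint): Blue rim section of the lid on the short side opposite the tab, at -x of the food box; 22 mm wide by 86 mm long. Value: how far it has been pressed down, m, 0 = standing up, 0.007 = shut. Moves straight down as a whole. It resists with about 6 N at first and springs back up if let go before about 3.8 mm; past that it snaps down by itself to the stop and stays shut.
- rim_third_top (a point): Centre of the flat top face of that section (rim_third); it moves with it: 81 mm above the counter when up, 74 mm when shut; at [-79.5, 0] mm (x, y) in the food box frame. The section is 5 mm thick.
- rim_fourth (a joint): Blue rim section of the lid on the other long side, last in clockwise order, at +y of the food box; 22 mm wide by 181 mm long. Value: how far it has been pressed down, m, 0 = standing up, 0.007 = shut. Moves straight down as a whole. It resists with about 6 N at first and springs back up if let go before about 3.8 mm; past that it snaps down by itself to the stop and stays shut.
- rim_fourth_top (a point): Centre of the flat top face of that section (rim_fourth); it moves with it: 81 mm above the counter when up, 74 mm when shut; at [0, 56] mm (x, y) in the food box frame. The section is 5 mm thick.
- mortar: Heavy grey granite mortar, 156 mm across the rim, 105 mm high. Origin: centre of the underside. Bystander.
- bowls: Stack of three white ceramic bowls, 130 mm across, 80 mm high. Origin: centre of the underside. Bystander.
- funnel: Stainless steel funnel standing mouth down, 110 mm across, 105 mm high. Origin: centre of the underside. Bystander.
- pestle: Dark hardwood pestle lying on the counter, 196 mm long (along its x), 38 mm thick. Origin: centre of its underside. Bystander.

How it is judged:
By the outcome, as a careful person would: the job done as asked, in the order asked, and still so for the second after the job is handed in, with the robot touching nothing.
It also fails if it takes over 48 s, if anything falls off the work surface, if the arm or the gripper's body presses on something with over 40 N, if the wrist force passes 120 N, or if a joint passes its speed limit or range.

ROBOT

A 6-joint arm with a two-finger parallel gripper is mounted at the origin on the work surface. World frame = base frame: x ahead of the robot, y to its left, z up, the work surface at z = 0. Lengths are in m, angles in rad, forces in N, time in s.
With the tool pointing down it reaches from about 0.225 to 0.875 m from the base axis. Payload 3.4 kg.
Tool frame: the origin (TCP) lies at the very end of the fingers, on their centre line; the grasp point (between the pads) lies 19 mm behind it (grip_depth is the distance from the TCP to the grasp point, in m); x points along the fingers, z is the direction in which the jaws open and shut, and the axes are right-handed (so a half turn about x gives the same grasp; the last joint's range is limited). The gripper opens to 85 mm and grips with 20 to 120 N. Pads are 22 mm wide; open, the fingers measure 114 mm over their backs; the gripper's body (76 mm by 85 mm) begins 54 mm behind the grasp point. The pads swing forward as they close: fully open they stand 13 mm farther back than shut.
Start: joints at [1.068, 0.276, 1.505, -0, 1.361, -0.121], TCP at [0.214, 0.534, 0.231] pointing down, gripper open.
Joint ranges: [-2.89, 2.89], [-0.75, 2.08], [0.22, 2.7], [-1.18, 4.32], [0.11, 2.71], [-2.7, 2.7]. Speed limits (rad/s): [2.57, 2.57, 3.14, 3.14, 3.14, 3.14].

INTERFACE

Orientations are given as a unit quaternion [w, x, y, z].
In Python, from rig import get_state, get_image, sign_off, grip_depth gives the robot as it stands. The module is installed in compiled form; this text tells all that it offers.
- The arm moves only by the tool arm_command, never from a script. Its argument "series" is a list of rows, each an object with "dp": the shift along the tool's x, y, z scaled (see below), a list of three; "angular": the turn, a rotation vector about the tool's x, y, z scaled (see below), a list of three; "gripper": the finger opening in mm, from 0 to 85.4. A call has exactly 8 rows; each row shifts and turns the pose as measured when the row begins, along the tool's axes as they then stand; what a row does not reach is not made up. The controller multiplies each number of a shift by 0.12 m and each number of a turn by 90 degrees. A row lasts 1/8 s, in which the tool goes at most 62.5 mm and 10.7 degrees, less where a joint would pass 70% of its speed; a pose out of reach is approached as far as the arm can. A call with a number of a shift or a turn outside -1 to 1 is refused whole. A call with a gripper value outside its range is refused whole. The fingers move at their own pace and stop on an object; "grip_force" is the grip in N (left out, the last holds). Time passes only in rows, so rows that do not move let the fingers close, or fill a call up. It gives the time, the measured TCP pose, the force and the opening at its end, in the units of the state.
- get_state(): the state, without advancing time (a new reading comes with each control period).
- get_image(name): name is "scene" or "top" or "wrist"; returns a dict with "image" (400x640x3 uint8, blue, green, red), "depth" (400x640 float32, m along the optical axis (not along the pixel's ray), 0 where there is no reading), "mtx" (3x3 intrinsics, pixels), "view" (4x4, takes a point from world to camera coordinates); the wrist camera has in their place "mount" (4x4, takes a point from camera to tool coordinates, whose origin is the TCP and whose axes are the tool frame's). Camera axes: x right, y up, looking along -z (the intrinsics and any distortion apply to the point x, -y, -z); pixel columns grow to the right and rows downward; lengths in m; the calibration is good to about 2 mm. A picture is of the moment at which its call begins: read the wrist's pose just before it.
- sign_off(): hands the job in, once; it reports no verdict.
The state is a dict: "clock": time; "qpos": joint angles; "qd": joint speeds; "effort": joint torques, N m; "position": TCP position; "ee_rot": TCP orientation; "contact_force": force on the tool from outside, world axes, zero at the start; "moment": the same for the moment, N m; "width": finger opening in m.
Only numpy, scipy, OpenCV 4.12 (cv2) and the standard library are available. Lean on these libraries where they do the work, as an engineer would, in place of code of your own. Each camera call takes 0.05 s, during which the arm holds its last target. There are 200 camera calls.

## Working session

There is one attempt and no reset: what is moved stays moved. The work goes in short steps, Python scripts to look and compute and a tool call to move; the robot and the scene stay as the last step left them, time stands still between calls to the robot, and variables do not carry over. Pictures are saved under pics/ and viewed, about 8 in all and at most 12, crops included, and the job is handed in when it is done.

Besides the shell and the picture viewer there is one more tool, called after "Request:" by a JSON object that holds its "api" and its "payload", one argument or row to a line. arm_command: Moves the arm, as the interface text tells. Its arguments: {"type":"object","properties":{"series":{"type":"array","items":{"type":"object","properties":{"dp":{"type":"array","items":{"type":"number"}},"angular":{"type":"array","items":{"type":"number"}},"gripper":{"type":"number"}}}},"grip_force":{"type":"number"}},"required":["series"]}

```bash
mkdir -p pics
python3 - <<'E'
from rig import *
import cv2,numpy as np
s=get_state();print(s)
for n in("top","scene"):
    d=get_image(n);cv2.imwrite(f"pics/{n}0.png",d["image"]);np.savez(f"{n}0.npz",**d);print(n,d["mtx"].tolist(),d["view"].round(3).tolist(),[k for k in d])
E
```

```text
{'clock': 0.0, 'qpos': array([ 1.06800271e+00,  2.76565722e-01,  1.50614539e+00, -2.61479552e-05,
        1.36073874e+00, -1.21001267e-01]), 'qd': array([ 0.00066908, -0.00244988, -0.00039698, -0.00197799,  0.00084373,
       -0.00144317]), 'effort': array([-3.43342814e-03, -4.16788709e+01, -2.45800495e+01, -5.93080986e-04,
        1.10024930e-02,  6.09719422e-06]), 'position': array([0.21398205, 0.5331053 , 0.23045155]), 'ee_rot': array([ 0.58520514, -0.39635676,  0.58636564,  0.39574183]), 'contact_force': array([-0.04016748, -1.123261  ,  0.81469006]), 'moment': array([-0.00146698,  0.03332151, -0.0141074 ]), 'width': 0.08550085867833834}
top [[406.29122036706445, 0.0, 311.4993054784669], [0.0, 406.29122036706445, 193.5664414810556], [0.0, 0.0, 1.0]] [[-0.019, -1.0, 0.001, -0.002], [0.996, -0.019, 0.086, -0.473], [-0.085, 0.003, 0.996, -1.173], [0.0, 0.0, 0.0, 1.0]] ['image', 'depth', 'mtx', 'view']
scene [[414.45555575027385, 0.0, 317.9530196137054], [0.0, 414.45555575027385, 201.80093260947095], [0.0, 0.0, 1.0]] [[-0.698, 0.716, -0.02, 0.335], [-0.456, -0.423, 0.783, 0.138], [0.552, 0.556, 0.622, -1.486], [0.0, 0.0, 0.0, 1.0]] ['image', 'depth', 'mtx', 'view']
```

View pics/top0.png

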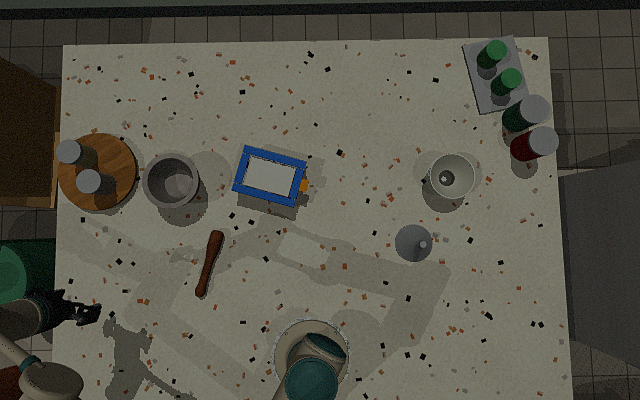

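View pics/scene0.png

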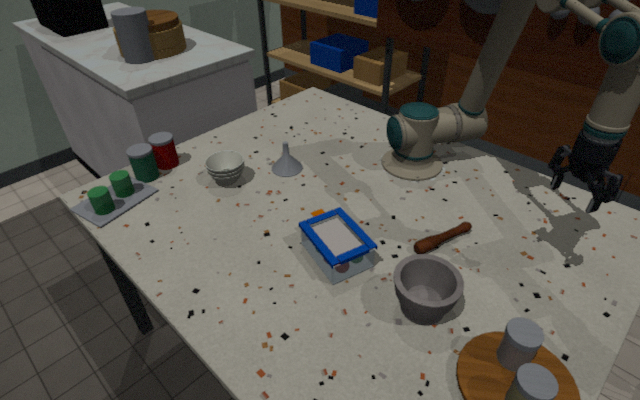

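The top view shows the box at about (270,178) with its orange tab at (304,186), on its world -y end. The mortar is at (171,180) and the pestle at (210,263). The scene view agrees, with the box at (338,240) and the tab at (318,213).

```bash
cat > h.py <<'E'
import cv2,numpy as np
def ray(px,d,z):
    V=d["view"];R=V[:3,:3];o=-R.T@V[:3,3]
    K=d["mtx"];px=np.atleast_2d(px).astype(float)
    c=np.c_[(px[:,0]-K[0,2])/K[0,0],-(px[:,1]-K[1,2])/K[1,1],-np.ones(len(px))]
    w=c@R
    return o+w*((z-o[2])/w[:,2])[:,None]
def blue(im,lo=(105,120,60),hi=(125,255,255)):
    m=cv2.inRange(cv2.cvtColor(im,cv2.COLOR_BGR2HSV),lo,hi)
    n,l,s,_=cv2.connectedComponentsWithStats(m);return l,s
E
python3 - <<'E'
from h import *
for n,roi in(("top",(220,130,330,230)),("scene",(280,190,400,290))):
    d=np.load(n+"0.npz");im=d["image"].copy();k=np.zeros_like(im);x0,y0,x1,y1=roi;k[y0:y1,x0:x1]=im[y0:y1,x0:x1]
    hsv=cv2.cvtColor(k,cv2.COLOR_BGR2HSV)
    b=cv2.inRange(hsv,(105,120,50),(125,255,255));o=cv2.inRange(hsv,(8,170,120),(25,255,255))
    c=max(cv2.findContours(b,0,cv2.CHAIN_APPROX_NONE)[0],key=cv2.contourArea)[:,0]
    P=ray(c,d,.081)[:,:2]
    r=cv2.minAreaRect((P*1000).astype(np.float32));print(n,"rim",r)
    w=cv2.inRange(hsv,(0,0,120),(180,60,255));m=np.zeros(b.shape,np.uint8);cv2.drawContours(m,[c[:,None]],-1,255,-1)
    w=cv2.bitwise_and(w,cv2.erode(m,np.ones((7,7))))
    cw=max(cv2.findContours(w,0,cv2.CHAIN_APPROX_NONE)[0],key=cv2.contourArea)[:,0]
    print(" white",cv2.minAreaRect((ray(cw,d,.069)[:,:2]*1000).astype(np.float32)))
    co=max(cv2.findContours(o,0,cv2.CHAIN_APPROX_NONE)[0],key=cv2.contourArea)[:,0]
    print(" tab",ray(co,d,.079).mean(0))
    dd=d["depth"];ys,xs=np.nonzero(b);V=d["view"];z=dd[ys,xs];K=d["mtx"]
    C=np.c_[(xs-K[0,2])/K[0,0]*z,-(ys-K[1,2])/K[1,1]*z,-z];Wd=(C-V[:3,3])@V[:3,:3];print(" z",np.percentile(Wd[:,2],[5,50,95]))
    for nm,q in(("mortar",(171,180)),):
        if n=="top":print(nm,ray([(144,180),(199,180)],d,.105)[:,:2], "pestle",ray([(213,232),(202,296)],d,.03)[:,:2])
E
```

```text
top rim ((520.8697509765625, 108.17858123779297), (180.57833862304688, 133.62698364257812), 73.3863754272461)
 white ((520.6290893554688, 108.19879913330078), (131.37594604492188, 82.23014831542969), 73.26778411865234)
 tab [0.49212255 0.01127703 0.079     ]
 z [0.07804034 0.08166148 0.08515115]
mortar [[0.51134293 0.44617197]
 [0.508487   0.29594023]] pestle [[0.36590895 0.27548445]
 [0.18493002 0.30652466]]
scene rim ((525.7174072265625, 113.51902770996094), (189.4597625732422, 138.46214294433594), 73.3460922241211)
 white ((518.3132934570312, 105.22476959228516), (125.01659393310547, 80.65315246582031), 73.43496704101562)
 tab [0.49183056 0.01105961 0.079     ]
 z [0.0717066  0.08162432 0.08408537]
```

```bash
cat >> h.py <<'E'
from scipy.spatial.transform import Rotation as Ro
C=np.array([.5208,.1080]);a=np.radians(73.35);XB=-np.array([np.cos(a),np.sin(a)]);YB=np.array([-XB[1],XB[0]])
PT={"tab":C+.0795*XB,"second":C-.056*YB,"third":C-.0795*XB,"fourth":C+.056*YB}
def go(name,z):
    from rig import get_state
    s=get_state();R=Ro.from_quat(np.roll(s["ee_rot"],-1)).as_matrix()
    t=np.r_[PT[name],z];d=t-s["position"]
    print("clk",s["clock"],"pos",s["position"].round(4),"F",s["contact_force"].round(1),"w",round(s["width"],4))
    print(name,t.round(4),"d",d.round(4),"dp units",(R.T@d/.12).round(3))
    Z=np.array([0,0,-1.]);j=np.r_[XB,0]
    if j@R[:,2]<0:j=-j
    best=[]
    for jj in(j,np.cross(Z,j),-np.cross(Z,j)):
        T=np.c_[Z,np.cross(jj,Z),jj];best.append((Ro.from_matrix(R.T@T).as_rotvec()/(np.pi/2)).round(3).tolist())
    print("rot units jaw||xb",best[0],"|| yb",best[1:],"q6",s["qpos"][5].round(2))
E
python3 -c "
from h import *
print(PT,XB,YB);go('tab',.13)"
```

```text
{'tab': array([0.4980213, 0.0318332]), 'second': array([0.46714792, 0.12404537]), 'third': array([0.5435787, 0.1841668]), 'fourth': array([0.57445208, 0.09195463])} [-0.28652455 -0.9580729 ] [ 0.9580729  -0.28652455]
clk 0.1 pos [0.214  0.5332 0.2305] F [0.9 1.1 0.3] w 0.0855
tab [0.498  0.0318 0.13  ] d [ 0.284  -0.5014 -0.1005] dp units [ 0.842 -3.753 -2.994]
rot units jaw||xb [-0.058, -0.001, -0.0] || yb [[0.942, -0.001, 0.001], [-1.058, -0.001, -0.001]] q6 -0.12
```

Request:
{"api": "arm_command", "payload": {
  "series": [
    {"dp": [0, 0, 0], "angular": [-0.058, 0, 0], "gripper": 0},
    {"dp": [0, -0.3, -0.24], "angular": [0, 0, 0], "gripper": 0},
    {"dp": [0, -0.3, -0.24], "angular": [0, 0, 0], "gripper": 0},
    {"dp": [0, -0.3, -0.24], "angular": [0, 0, 0], "gripper": 0},
    {"dp": [0, -0.3, -0.24], "angular": [0, 0, 0], "gripper": 0},
    {"dp": [0, -0.3, -0.24], "angular": [0, 0, 0], "gripper": 0},
    {"dp": [0, -0.3, -0.24], "angular": [0, 0, 0], "gripper": 0},
    {"dp": [0, -0.3, -0.24], "angular": [0, 0, 0], "gripper": 0}
  ],
  "grip_force": 30
}}

```text
clock: 1.1
position: [0.4013, 0.2625, 0.2271]
ee_rot: [0.563, -0.426, 0.567, 0.425]
contact_force: [1.2, -0.1, -1.2]
width: -0.0006
```

```bash
python3 -c "
from h import *
go('tab',.12)"
```

```text
clk 1.1 pos [0.4013 0.2625 0.2271] F [ 1.2 -0.1 -1.2] w -0.0006
tab [0.498  0.0318 0.12  ] d [ 0.0967 -0.2306 -0.1071] dp units [ 0.899 -1.309 -1.619]
rot units jaw||xb [0.007, -0.004, -0.002] || yb [[1.007, -0.005, 0.002], [-0.993, -0.002, -0.005]] q6 -0.85
```

Request:
{"api": "arm_command", "payload": {
  "series": [
    {"dp": [0, -0.24, -0.3], "angular": [0, 0, 0], "gripper": 0},
    {"dp": [0, -0.24, -0.3], "angular": [0, 0, 0], "gripper": 0},
    {"dp": [0, -0.24, -0.3], "angular": [0, 0, 0], "gripper": 0},
    {"dp": [0.15, -0.24, -0.3], "angular": [0, 0, 0], "gripper": 0},
    {"dp": [0.2, -0.24, -0.3], "angular": [0, 0, 0], "gripper": 0},
    {"dp": [0.2, -0.1, -0.1], "angular": [0, 0, 0], "gripper": 0},
    {"dp": [0.2, 0, 0], "angular": [0, 0, 0], "gripper": 0},
    {"dp": [0, 0, 0], "angular": [0, 0, 0], "gripper": 0}
  ]
}}

```text
clock: 2.1
position: [0.5011, 0.0228, 0.1335]
ee_rot: [0.563, -0.424, 0.569, 0.423]
contact_force: [-0.1, 0.2, 0.4]
width: 0.0001
```

```bash
python3 -c "
from h import *
go('tab',.1)"
```

```text
clk 2.1 pos [0.5011 0.0228 0.1335] F [-0.1  0.2  0.4] w 0.0001
tab [0.498  0.0318 0.1   ] d [-0.0031  0.009  -0.0335] dp units [0.279 0.045 0.067]
rot units jaw||xb [0.003, -0.004, -0.003] || yb [[1.003, -0.005, 0.001], [-0.997, -0.001, -0.005]] q6 -1.37
```

Request:
{"api": "arm_command", "payload": {
  "series": [
    {"dp": [0, 0.045, 0.067], "angular": [0, 0, 0], "gripper": 0},
    {"dp": [0.15, 0, 0], "angular": [0, 0, 0], "gripper": 0},
    {"dp": [0.13, 0, 0], "angular": [0, 0, 0], "gripper": 0},
    {"dp": [0, 0, 0], "angular": [0, 0, 0], "gripper": 0},
    {"dp": [0, 0, 0], "angular": [0, 0, 0], "gripper": 0},
    {"dp": [0, 0, 0], "angular": [0, 0, 0], "gripper": 0},
    {"dp": [0, 0, 0], "angular": [0, 0, 0], "gripper": 0},
    {"dp": [0, 0, 0], "angular": [0, 0, 0], "gripper": 0}
  ]
}}

```text
clock: 3.1
position: [0.5015, 0.0362, 0.1065]
ee_rot: [0.566, -0.427, 0.564, 0.422]
contact_force: [-0.7, -0.6, 1.1]
width: -0.0002
```

```bash
python3 -c "
from h import *
go('tab',.081)
from rig import *
s=get_state();d=get_image('wrist');cv2.imwrite('pics/w1.png',d['image'])
t=get_image('top')['image'][120:240,200:340];cv2.imwrite('pics/t1.png',cv2.resize(t,None,fx=4,fy=4))"
```

```text
clk 3.1 pos [0.5015 0.0362 0.1065] F [-0.7 -0.6  1.1] w -0.0002
tab [0.498  0.0318 0.081 ] d [-0.0035 -0.0044 -0.0255] dp units [ 0.213  0.019 -0.043]
rot units jaw||xb [0.005, -0.002, 0.005] || yb [[1.005, 0.003, 0.005], [-0.995, -0.005, 0.003]] q6 -1.35
```

View pics/w1.png

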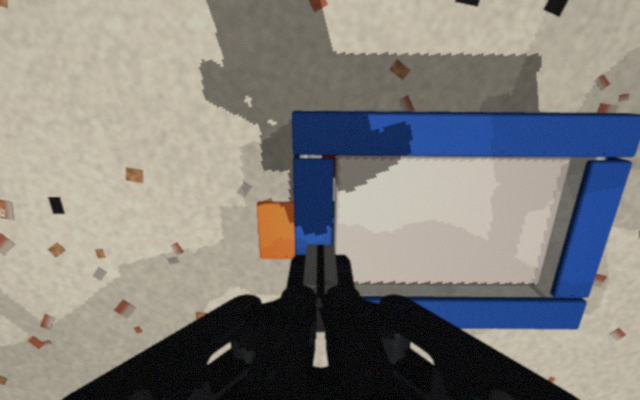

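The wrist view shows the closed fingertips above the tab section (section x≈294-334, fingers at x≈320), with the orange tab at (277,231). I'll check the fit against this view.

Run:
```python
from h import *
from rig import *
s=get_state();d=get_image('wrist')
R=Ro.from_quat(np.roll(s["ee_rot"],-1)).as_matrix();T=np.eye(4);T[:3,:3]=R;T[:3,3]=s["position"]
d=dict(d);d["view"]=np.linalg.inv(T@d["mount"])
def bf(p):
    q=p[:,:2]-C;return np.c_[q@XB,q@YB]*1000
o=cv2.inRange(cv2.cvtColor(d["image"],cv2.COLOR_BGR2HSV),(8,170,120),(25,255,255))
c=[x for x in cv2.findContours(o,0,2)[0] if cv2.contourArea(x)>500]
for x in c:print("tab box",bf(ray(cv2.boxPoints(cv2.minAreaRect(x)),d,.079)).round(1).tolist())
print("corners long2 outer-tab (90.5,-67) etc:",bf(ray([(293,112),(334,160),(294,158)],d,.081)).round(1).tolist())
print("tcp box",bf(s["position"][None]).round(1),s["position"][2])
```

```text
tab box [[108.6, -17.7], [89.2, -18.5], [88.9, 17.3], [109.6, 18.2]]
corners long2 outer-tab (90.5,-67) etc: [[87.7, -66.8], [66.5, -42.4], [87.6, -43.3]]
tcp box [[74.4  2. ]] 0.10636368777963183
```

Request:
{"api": "arm_command", "payload": {
  "series": [
    {"dp": [0, 0.018, -0.032], "angular": [0, 0, 0], "gripper": 0},
    {"dp": [0.1, 0, 0], "angular": [0, 0, 0], "gripper": 0},
    {"dp": [0.08, 0, 0], "angular": [0, 0, 0], "gripper": 0},
    {"dp": [0.03, 0, 0], "angular": [0, 0, 0], "gripper": 0},
    {"dp": [0.03, 0, 0], "angular": [0, 0, 0], "gripper": 0},
    {"dp": [0.03, 0, 0], "angular": [0, 0, 0], "gripper": 0},
    {"dp": [0, 0, 0], "angular": [0, 0, 0], "gripper": 0},
    {"dp": [0, 0, 0], "angular": [0, 0, 0], "gripper": 0}
  ]
}}

```text
clock: 4.25
position: [0.4985, 0.0326, 0.0745]
ee_rot: [0.567, -0.427, 0.564, 0.422]
contact_force: [0.0, 0.1, -0.2]
width: 0.0
```

```bash
python3 -c "
from h import *
go('tab',.074)"
```

```text
clk 4.25 pos [0.4985 0.0326 0.0745] F [ 0.   0.1 -0.2] w 0.0
tab [0.498  0.0318 0.074 ] d [-0.0004 -0.0007 -0.0005] dp units [ 0.004  0.002 -0.007]
rot units jaw||xb [0.005, -0.002, 0.005] || yb [[1.005, 0.003, 0.005], [-0.995, -0.005, 0.003]] q6 -1.36
```

Request:
{"api": "arm_command", "payload": {
  "series": [
    {"dp": [0.02, 0, 0], "angular": [0, 0, 0], "gripper": 0},
    {"dp": [0, 0, 0], "angular": [0, 0, 0], "gripper": 0},
    {"dp": [-0.2, 0, 0], "angular": [0, 0, 0], "gripper": 0},
    {"dp": [-0.25, 0, 0], "angular": [0, 0, 0], "gripper": 0},
    {"dp": [0, 0, 0], "angular": [0, 0, 0], "gripper": 0},
    {"dp": [0, 0, 0], "angular": [0, 0, 0], "gripper": 0},
    {"dp": [0, 0, 0], "angular": [0, 0, 0], "gripper": 0},
    {"dp": [0, 0, 0], "angular": [0, 0, 0], "gripper": 0}
  ]
}}

```text
clock: 5.25
position: [0.4958, 0.033, 0.1247]
ee_rot: [0.565, -0.426, 0.566, 0.423]
contact_force: [0.2, 0.0, 0.2]
width: -0.0
```

```bash
cat >> h.py <<'E'
def heights():
    from rig import get_state,get_image
    s=get_state();d=dict(get_image('wrist'))
    T=np.eye(4);T[:3,:3]=Ro.from_quat(np.roll(s["ee_rot"],-1)).as_matrix();T[:3,3]=s["position"];W=T@d["mount"]
    K=d["mtx"];im=d["image"];b=cv2.inRange(cv2.cvtColor(im,cv2.COLOR_BGR2HSV),(105,120,40),(125,255,255))
    ys,xs=np.nonzero((b>0)&(d["depth"]>0));z=d["depth"][ys,xs]
    P=np.c_[(xs-K[0,2])/K[0,0]*z,-(ys-K[1,2])/K[1,1]*z,-z]@W[:3,:3].T+W[:3,3]
    q=P[:,:2]-C;x,y=q@XB*1000,q@YB*1000
    for n,m in(("tab",(x>71)&(x<86)&(abs(y)<38)),("second",(abs(x)<80)&(y<-48)&(y>-63)),("third",(x<-71)&(x>-86)&(abs(y)<38)),("fourth",(abs(x)<80)&(y>48)&(y<63))):
        print(n,m.sum(),np.median(P[m,2]).round(4) if m.any() else None)
    return d
E
python3 -c "
from h import *
go('second',.11)
cv2.imwrite('pics/w2.png',heights()['image'])"
```

```text
clk 5.25 pos [0.4958 0.033  0.1247] F [0.2 0.  0.2] w -0.0
second [0.4671 0.124  0.11  ] d [-0.0287  0.091  -0.0147] dp units [0.12  0.441 0.662]
rot units jaw||xb [0.005, -0.003, 0.001] || yb [[1.005, -0.001, 0.003], [-0.995, -0.003, -0.001]] q6 -1.36
tab 1851 0.0734
second 7276 0.0806
third 2800 0.0806
fourth 2753 0.0806
```

View pics/w2.png

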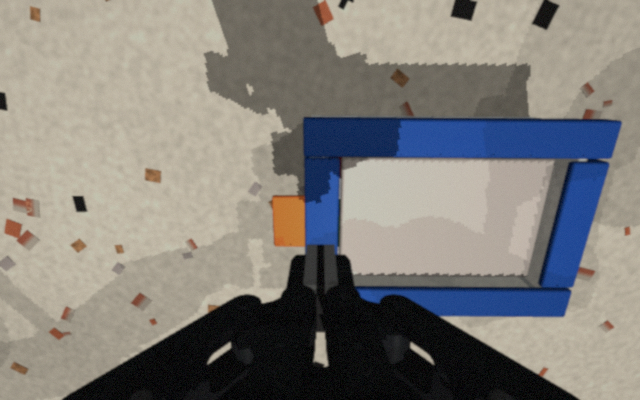

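The tab section (left, x≈305-340) now measures 73.4 mm and is shut. The other three are up at 80.6 mm. Second section next.

Request:
{"api": "arm_command", "payload": {
  "series": [
    {"dp": [0, 0.22, 0.33], "angular": [0, 0, 0], "gripper": 0},
    {"dp": [0, 0.22, 0.33], "angular": [0, 0, 0], "gripper": 0},
    {"dp": [0, 0, 0], "angular": [0, 0, 0], "gripper": 0},
    {"dp": [0.1, 0, 0], "angular": [0, 0, 0], "gripper": 0},
    {"dp": [0, 0, 0], "angular": [0, 0, 0], "gripper": 0},
    {"dp": [0, 0, 0], "angular": [0, 0, 0], "gripper": 0},
    {"dp": [0, 0, 0], "angular": [0, 0, 0], "gripper": 0},
    {"dp": [0, 0, 0], "angular": [0, 0, 0], "gripper": 0}
  ]
}}

```text
clock: 6.3
position: [0.468, 0.1224, 0.1095]
ee_rot: [0.565, -0.424, 0.568, 0.422]
contact_force: [0.4, -0.4, -0.3]
width: 0.0003
```

```bash
python3 -c "
from h import *
go('second',.081)"
```

```text
clk 6.3 pos [0.468  0.1224 0.1095] F [ 0.4 -0.4 -0.3] w 0.0003
second [0.4671 0.124  0.081 ] d [-0.0008  0.0016 -0.0285] dp units [0.237 0.011 0.012]
rot units jaw||xb [0.001, -0.004, 0.0] || yb [[1.001, -0.003, 0.003], [-0.999, -0.003, -0.003]] q6 -1.16
```

Request:
{"api": "arm_command", "payload": {
  "series": [
    {"dp": [0.11, 0.01, 0.01], "angular": [0, 0, 0], "gripper": 0},
    {"dp": [0.1, 0, 0], "angular": [0, 0, 0], "gripper": 0},
    {"dp": [0.03, 0, 0], "angular": [0, 0, 0], "gripper": 0},
    {"dp": [0.03, 0, 0], "angular": [0, 0, 0], "gripper": 0},
    {"dp": [0.03, 0, 0], "angular": [0, 0, 0], "gripper": 0},
    {"dp": [0, 0, 0], "angular": [0, 0, 0], "gripper": 0},
    {"dp": [0, 0, 0], "angular": [0, 0, 0], "gripper": 0},
    {"dp": [0, 0, 0], "angular": [0, 0, 0], "gripper": 0}
  ]
}}

```text
clock: 7.3
position: [0.4678, 0.1239, 0.0743]
ee_rot: [0.566, -0.425, 0.568, 0.421]
contact_force: [0.2, 0.7, -0.5]
width: -0.0
```

Request:
{"api": "arm_command", "payload": {
  "series": [
    {"dp": [0.02, 0, 0], "angular": [0, 0, 0], "gripper": 0},
    {"dp": [0, 0, 0], "angular": [0, 0, 0], "gripper": 0},
    {"dp": [-0.2, 0, 0], "angular": [0, 0, 0], "gripper": 0},
    {"dp": [-0.25, 0, 0], "angular": [0, 0, 0], "gripper": 0},
    {"dp": [0, 0, 0], "angular": [0, 0, 0], "gripper": 0},
    {"dp": [0, 0, 0], "angular": [0, 0, 0], "gripper": 0},
    {"dp": [0, 0, 0], "angular": [0, 0, 0], "gripper": 0},
    {"dp": [0, 0, 0], "angular": [0, 0, 0], "gripper": 0}
  ]
}}

```text
clock: 8.3
position: [0.4655, 0.1239, 0.1251]
ee_rot: [0.563, -0.423, 0.57, 0.423]
contact_force: [-0.4, 0.4, 0.5]
width: -0.0001
```

```bash
python3 -c "
from h import *
go('third',.11)
heights()"
```

```text
clk 8.3 pos [0.4655 0.1239 0.1251] F [-0.4  0.4  0.5] w -0.0001
third [0.5436 0.1842 0.11  ] d [ 0.0781  0.0603 -0.0151] dp units [ 0.118 -0.481  0.668]
rot units jaw||xb [0.001, -0.005, -0.003] || yb [[1.001, -0.006, 0.002], [-0.999, -0.002, -0.006]] q6 -1.16
tab 1409 0.0733
second 5249 0.0734
third 1380 0.0804
fourth 168 0.0804
```

Request:
{"api": "arm_command", "payload": {
  "series": [
    {"dp": [0, -0.24, 0.335], "angular": [0, 0, 0], "gripper": 0},
    {"dp": [0, -0.24, 0.335], "angular": [0, 0, 0], "gripper": 0},
    {"dp": [0, 0, 0], "angular": [0, 0, 0], "gripper": 0},
    {"dp": [0.1, 0, 0], "angular": [0, 0, 0], "gripper": 0},
    {"dp": [0, 0, 0], "angular": [0, 0, 0], "gripper": 0},
    {"dp": [0, 0, 0], "angular": [0, 0, 0], "gripper": 0},
    {"dp": [0, 0, 0], "angular": [0, 0, 0], "gripper": 0},
    {"dp": [0, 0, 0], "angular": [0, 0, 0], "gripper": 0}
  ]
}}

```text
clock: 9.35
position: [0.5406, 0.1833, 0.1087]
ee_rot: [0.561, -0.422, 0.573, 0.423]
contact_force: [-0.5, 0.0, 0.3]
width: -0.0
```

```bash
python3 -c "
from h import *
go('third',.081)"
```

```text
clk 9.35 pos [0.5406 0.1833 0.1087] F [-0.5  0.   0.3] w -0.0
third [0.5436 0.1842 0.081 ] d [ 0.003   0.0008 -0.0277] dp units [ 0.23  -0.024  0.017]
rot units jaw||xb [0.0, -0.008, -0.007] || yb [[1.0, -0.012, 0.001], [-1.0, -0.001, -0.012]] q6 -1.07
```

Request:
{"api": "arm_command", "payload": {
  "series": [
    {"dp": [0.11, -0.024, 0.017], "angular": [0, -0.008, -0.007], "gripper": 0},
    {"dp": [0.1, 0, 0], "angular": [0, 0, 0], "gripper": 0},
    {"dp": [0.03, 0, 0], "angular": [0, 0, 0], "gripper": 0},
    {"dp": [0.03, 0, 0], "angular": [0, 0, 0], "gripper": 0},
    {"dp": [0.03, 0, 0], "angular": [0, 0, 0], "gripper": 0},
    {"dp": [0, 0, 0], "angular": [0, 0, 0], "gripper": 0},
    {"dp": [0, 0, 0], "angular": [0, 0, 0], "gripper": 0},
    {"dp": [0, 0, 0], "angular": [0, 0, 0], "gripper": 0}
  ]
}}

```text
clock: 10.35
position: [0.5453, 0.1845, 0.0741]
ee_rot: [0.569, -0.423, 0.566, 0.422]
contact_force: [-0.1, 0.1, 1.8]
width: 0.0002
```

Request:
{"api": "arm_command", "payload": {
  "series": [
    {"dp": [0.02, 0, 0], "angular": [0, 0, 0], "gripper": 0},
    {"dp": [0, 0, 0], "angular": [0, 0, 0], "gripper": 0},
    {"dp": [-0.2, 0, 0], "angular": [0, 0, 0], "gripper": 0},
    {"dp": [-0.25, 0, 0], "angular": [0, 0, 0], "gripper": 0},
    {"dp": [0, 0, 0], "angular": [0, 0, 0], "gripper": 0},
    {"dp": [0, 0, 0], "angular": [0, 0, 0], "gripper": 0},
    {"dp": [0, 0, 0], "angular": [0, 0, 0], "gripper": 0},
    {"dp": [0, 0, 0], "angular": [0, 0, 0], "gripper": 0}
  ]
}}

```text
clock: 11.35
position: [0.5433, 0.1842, 0.1252]
ee_rot: [0.567, -0.422, 0.567, 0.422]
contact_force: [1.1, -0.9, -0.0]
width: -0.0003
```

```bash
python3 -c "
from h import *
go('fourth',.11)
heights()"
```

```text
clk 11.35 pos [0.5433 0.1842 0.1252] F [ 1.1 -0.9 -0. ] w -0.0003
fourth [0.5745 0.092  0.11  ] d [ 0.0311 -0.0922 -0.0152] dp units [ 0.127 -0.469 -0.662]
rot units jaw||xb [0.0, -0.0, -0.0] || yb [[1.0, -0.0, 0.0], [-1.0, -0.0, -0.0]] q6 -1.07
tab 2515 0.0732
second 6724 0.0733
third 1940 0.0734
fourth 3060 0.0803
```

Request:
{"api": "arm_command", "payload": {
  "series": [
    {"dp": [0, -0.235, -0.33], "angular": [0, 0, 0], "gripper": 0},
    {"dp": [0, -0.235, -0.33], "angular": [0, 0, 0], "gripper": 0},
    {"dp": [0, 0, 0], "angular": [0, 0, 0], "gripper": 0},
    {"dp": [0.1, 0, 0], "angular": [0, 0, 0], "gripper": 0},
    {"dp": [0, 0, 0], "angular": [0, 0, 0], "gripper": 0},
    {"dp": [0, 0, 0], "angular": [0, 0, 0], "gripper": 0},
    {"dp": [0, 0, 0], "angular": [0, 0, 0], "gripper": 0},
    {"dp": [0, 0, 0], "angular": [0, 0, 0], "gripper": 0}
  ]
}}

```text
clock: 12.4
position: [0.5733, 0.0941, 0.11]
ee_rot: [0.565, -0.423, 0.567, 0.425]
contact_force: [0.4, -0.7, 0.3]
width: 0.0
```

```bash
python3 -c "
from h import *
go('fourth',.081)"
```

```text
clk 12.4 pos [0.5733 0.0941 0.11  ] F [ 0.4 -0.7  0.3] w 0.0
fourth [0.5745 0.092  0.081 ] d [ 0.0012 -0.0021 -0.029 ] dp units [ 0.241 -0.016 -0.014]
rot units jaw||xb [0.003, -0.0, -0.003] || yb [[1.003, -0.003, -0.002], [-0.997, 0.002, -0.003]] q6 -1.24
```

Request:
{"api": "arm_command", "payload": {
  "series": [
    {"dp": [0.11, -0.016, -0.014], "angular": [0, 0, 0], "gripper": 0},
    {"dp": [0.1, 0, 0], "angular": [0, 0, 0], "gripper": 0},
    {"dp": [0.03, 0, 0], "angular": [0, 0, 0], "gripper": 0},
    {"dp": [0.03, 0, 0], "angular": [0, 0, 0], "gripper": 0},
    {"dp": [0.03, 0, 0], "angular": [0, 0, 0], "gripper": 0},
    {"dp": [0, 0, 0], "angular": [0, 0, 0], "gripper": 0},
    {"dp": [0, 0, 0], "angular": [0, 0, 0], "gripper": 0},
    {"dp": [0, 0, 0], "angular": [0, 0, 0], "gripper": 0}
  ]
}}

```text
clock: 13.4
position: [0.5751, 0.0919, 0.0742]
ee_rot: [0.565, -0.423, 0.566, 0.425]
contact_force: [-1.6, -0.9, 0.9]
width: -0.0005
```

Request:
{"api": "arm_command", "payload": {
  "series": [
    {"dp": [0.02, 0, 0], "angular": [0, 0, 0], "gripper": 0},
    {"dp": [0, 0, 0], "angular": [0, 0, 0], "gripper": 0},
    {"dp": [-0.2, 0, 0], "angular": [0, 0, 0], "gripper": 0},
    {"dp": [-0.3, 0, 0], "angular": [0, 0, 0], "gripper": 0},
    {"dp": [-0.3, 0, 0], "angular": [0, 0, 0], "gripper": 0},
    {"dp": [-0.2, 0, 0], "angular": [0, 0, 0], "gripper": 0},
    {"dp": [0, 0, 0], "angular": [0, 0, 0], "gripper": 0},
    {"dp": [0, 0, 0], "angular": [0, 0, 0], "gripper": 0}
  ]
}}

```text
clock: 14.4
position: [0.5743, 0.0916, 0.1934]
ee_rot: [0.564, -0.422, 0.568, 0.426]
contact_force: [-0.0, 0.8, -0.2]
width: 0.0001
```

```bash
python3 -c "
from h import *
go('fourth',.2)
cv2.imwrite('pics/w3.png',heights()['image'])
from rig import *
cv2.imwrite('pics/s3.png',get_image('scene')['image'])"
```

```text
clk 14.4 pos [0.5743 0.0916 0.1934] F [-0.   0.8 -0.2] w 0.0001
fourth [0.5745 0.092  0.2   ] d [0.0001 0.0004 0.0066] dp units [-0.055  0.     0.003]
rot units jaw||xb [0.003, -0.001, -0.005] || yb [[1.003, -0.004, -0.003], [-0.997, 0.003, -0.004]] q6 -1.25
tab 1832 0.0733
second 4719 0.0734
third 1869 0.0735
fourth 3141 0.0734
```

View pics/s3.png

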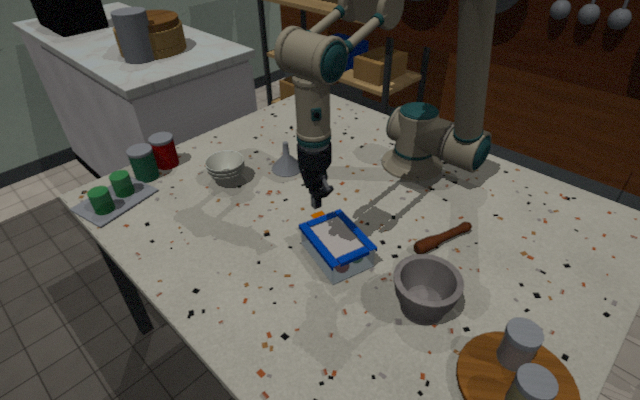

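View pics/w3.png

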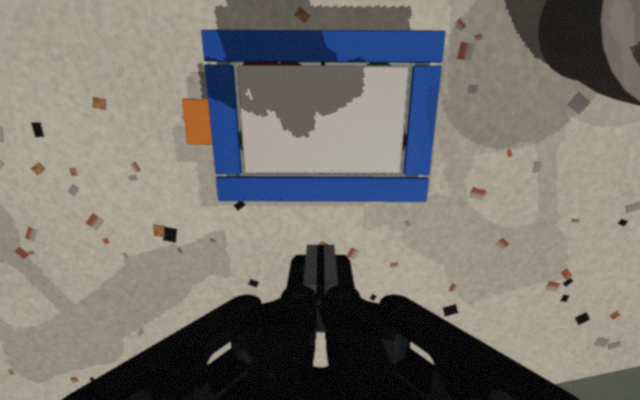

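The scene view shows the box (338,240), tab, mortar, bowls, funnel and pestle where they were, with the gripper well above the box. The wrist view shows all four rim sections level, from (203,30) to (445,200), and all measure about 73.4 mm. I'll hand in.

```bash
python3 -c "
from rig import *
print(sign_off())"
```

```text
the job is handed in; nothing more can be done
None
```

I pressed the four rim sections shut with the closed fingertips, in the order asked: tab, second, third, fourth. Then I lifted clear and handed the job in at about 14.5 s.

- **Rim heights:** The last wrist depth reading put all four sections at 73.3–73.5 mm, against 80.3–80.6 mm before each was pressed. Shut is given as 74 mm; the 0.5 mm gap is within the calibration.
- **Forces and clearance:** The wrist force read about zero at the end of each press and at the finish. The fingertips ended at 193 mm height, clear of everything.
- **Surroundings:** By eye in the last scene picture, the box and the mortar, bowls, funnel and pestle are where they were. I did not measure their positions again.
- **Disagreement:** The wrist view put the tab end of the box 2–3 mm nearer the middle than the top view did. I used the top view's position, which was close enough for every section to click shut.

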